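# Load the petri dish magazine

## Robot

A 6-joint arm with a two-finger parallel gripper is mounted at the origin on a cart in front of the work surface, level with it; the furniture and walls round the work are solid. World frame = base frame: x ahead of the robot, y to its left, z up, the work surface at z = 0. Lengths are in m, angles in rad, forces in N, time in s.
With the tool pointing down it reaches from about 0.35 to 0.975 m from the base axis. Payload 4.9 kg.
Tool frame: the origin (TCP) lies between the finger pads; the fingertips stand 25 mm ahead of it and the grasp point (between the pads) lies 6 mm ahead of it (manip.tcp_to_tips is the z of the fingertips in the tool frame, in m); z points along the fingers, y is the line along which they close (so a half turn about z gives the same grasp; the last joint's range is limited). The gripper opens to 85 mm and grips with 20 to 120 N. Pads are 22 mm wide; open, the fingers measure 114 mm over their backs; the gripper's body (76 mm by 85 mm) begins 54 mm behind the grasp point. The pads swing forward as they close: fully open they stand 13 mm farther back than shut.
Start: joints at [-1.448, 0.053, 1.613, -0, 1.476, -0.119], TCP at [0.15, -0.607, 0.256] pointing down, gripper open.
Joint ranges: [-3.01, 3.01], [-1.01, 2.22], [0.06, 2.58], [-1.02, 4.17], [0.09, 2.62], [-3.14, 3.14]. Speed limits (rad/s): [2.57, 2.57, 3.14, 3.14, 3.14, 3.14].

## Interface

Orientations are given as a unit quaternion [w, x, y, z].
In Python, from plant import manip gives the robot as it stands. The module is installed in compiled form; this text tells all that it offers.
- The arm moves only by the tool arm_command, never from a script. Its argument "moves" is a list of rows, each a list of 3 entries, a list of its own where there are three numbers: the opening, from -1 (shut) to 1 (fully open), then the shift along the tool's x, y, z in units of 0.15 m (1.0 is 0.15 m), then the turn about the tool's z in units of 2 pi rad (1.0 is 2 pi rad). A call has 1 to 20 rows; each row is the pose to reach, as a shift and turn from the pose commanded when the call began, along the tool's axes at that moment, turning the shorter way round; what a row does not reach only later rows make up. A row lasts 1/12 s, in which the tool goes at most 41.7 mm and 7.16 degrees, less where a joint would pass 70% of its speed; a pose out of reach is approached as far as the arm can. A call with a number of a shift or a turn outside -1 to 1 is refused whole. A call with a gripper value outside its range is refused whole. The fingers move at their own pace and stop on an object; the grip force is fixed at half the most. Time passes only in rows, so rows that repeat a pose let the fingers close. It gives the time, the measured TCP pose, the force, the opening and the grip force at its end, in the units of the state.
- manip.state(): the state, without advancing time (a new reading comes with each control period).
- manip.grab_frame(name): name is "side" or "top"; returns a dict with "frame" (420x560x3 uint8, red, green, blue), "fx", "fy", "cx", "cy" (pixels), "R" (3x3) and "t" (3): a world point X has camera coordinates R X + t. Camera axes: x right, y down, z forward; pixel columns grow to the right and rows downward; lengths in m; the calibration is good to about 2 mm. A picture is of the moment at which its call begins. There is no depth.
- manip.job_done(): hands the job in; it is judged then, once.
Trained networks look in a picture, given as the dict that the camera call returned (one of the last four; its "shot" number tells which), for a name from the list of things; names that differ only in an ending like _2 or _b are one class to them, and where a whole thing is asked for, a point or a joint stands for the part that bears it (a point fixed in the world has none). Each returns a list of dicts, best first, with "confidence" (0 to 1); they miss things now and then, are a little off and sometimes report something else, mostly with a low value. They report only what shows in the picture. A call takes as long as a camera call. They do not tell look-alikes from the thing itself.
- manip.search_frame(picture, target): "extent" ([left, top, right, bottom] in pixels, round what is visible of it).
The state is a dict: "time": time; "joint_pos": joint angles; "joint_vel": joint speeds; "joint_efforts": joint torques, N m; "tool_pos": TCP position; "tool_rot": TCP orientation; "contact_force": force on the tool from outside, world axes, zero at the start; "ft_torque": the same for the moment, N m; "gripper_width": opening from 0.0 (shut) to 1.0 (fully open); "grasp_force": force on a finger pad.
Only numpy, scipy, OpenCV 4.12 (cv2) and the standard library are available. Lean on these libraries where they do the work, as an engineer would, in place of code of your own. Each camera call takes 0.05 s, during which the arm holds its last target. There are 200 camera calls.

## Task

Slide the red thumb latch to let the blue cover of the sloping tube spring open, then load the tube: push all three petri dishes across the steel deck into its mouth, one after another, so that they slide down and lie flat, end to end against the stop. The dishes are open: slide them, without lifting or tipping them over, and leave the two small bottles on the deck standing where they are. Leave the cover open.

Things in the scene. Friction and masses are not known exactly. Their poses are not given: they have to be found in the camera images.
- magazine: loading deck of the dish magazine: fixed slippery steel plate (friction about 0.2), 220 mm (its x) by 250 mm (its y), no rim, on four legs; origin on the worktop under the plate's centre, top face 95 mm above the origin. Its x axis points to the edge where the tube begins, within 0.2 rad of the world's x
- mouth (a point): middle of the tube's mouth on the deck's top face: deck point x 110, y 0, z 95 mm. Two flared aluminium guides 14 mm high and 4 mm thick stand on the deck there, in the deck's axes from (x 111, y +-35 mm) out to (x 86, y +-53 mm); between them the way in is 65 mm wide
- tube: gravity tube sloping down 24 degrees from the deck: origin on its floor at the mouth (crest), x down the slope, y as the deck's, z off its floor. 65 mm wide inside, clear walls 24 mm high, black stop at x = 195 mm; lips over its top from x = 84 mm on. A dish whose centre is 5 mm past the crest tips and slides down by itself; end to end, three dishes rest at about x = 165, 105, 45 mm, z = 0
- cover (a joint): hinge angle of the blue cover over the first 84 mm of the tube, whose front lip shuts the mouth: 0 shut, 1.9 rad fully open. Hinged across the tube at tube point x 82, z 28 mm; a weak spring (about 1 N at its front edge) throws it up and back as soon as the latch lets go, and holds it open
- cover_edge (a point): middle of the cover's front edge, over the mouth when shut. A tall microscope stands to the right of tube and deck (world x over 0.40, y from -0.42 to +0.06 m): swing round in front of it
- latch (a joint): travel of the red thumb latch: about 0 locks the cover, 0.016 m is its end stop; the cover is released from about 0.011 m. Slides along the tube's +x (down the slope, away from the deck), about 1.5 N of friction, stays where it is left
- latch_knob (a point): thumb knob of the latch: red block 12 mm (tube's x) by 16 mm (y), 30 mm proud of a ledge beside the tube; this point is on its middle line, 6 mm below its top; when locked at tube point x 30, y 70, z 44 mm. The cover's parts end at tube y = 52 mm. The ledge runs from 13 mm on the crest side of the locked knob's middle to 33 mm past it, nothing between it and the deck
- petri_1: open 60 mm petri dish, clear rim with a beige agar disc, 60 mm across, 15 mm high, about 16 g; origin at the centre of its underside, z up through its mouth. Treat it as a solid disc. It starts on the deck.
- petri_2: open 60 mm petri dish, clear rim with a pink agar disc, 60 mm across, 15 mm high, about 16 g; origin at the centre of its underside, z up through its mouth. Treat it as a solid disc. It starts on the deck.
- petri_3: open 60 mm petri dish, clear rim with a beige agar disc, 60 mm across, 15 mm high, about 16 g; origin at the centre of its underside, z up through its mouth. Treat it as a solid disc. It starts on the deck.
- oil_bottle: small brown bottle with a white cap, 27 mm across, 58 mm high, standing loose on the deck; origin at the centre of its underside
- dropper_b: small white bottle with a red cap, 30 mm across, 66 mm high, standing loose on the deck; origin at the centre of its underside
Mind the look-alikes: they are no part of the job. Leave any green or orange look-alike of the petri_3 alone.

How it is judged:
By the outcome, as a careful person would: the job done as asked, in the order asked, and still so for the second after the job is handed in, with the robot touching nothing.
It also fails if it takes over 72 s, if anything falls off the work surface, if the arm or the gripper's body presses on something with over 40 N, if the wrist force passes 120 N, or if a joint passes its speed limit or range.

## Working session

There is one attempt and no reset: what is moved stays moved. The work goes in short steps, Python scripts to look and compute and a tool call to move; the robot and the scene stay as the last step left them, time stands still between calls to the robot, and variables do not carry over. Pictures are saved under pics/ and viewed, at most 10 in all, crops included, and the job is handed in when it is done.

Besides the shell and the picture viewer there is one more tool, called after "Call:" by a JSON object that holds its "op" and its "data". arm_command: Moves the arm, as the interface text tells. Shifts and turns lie within -1 to 1; 1 stands for 0.15 m of shift or 2 pi rad of turn. Its arguments: {"type":"object","properties":{"moves":{"type":"array"}},"required":["moves"]}

```bash
mkdir -p pics
cat > h.py <<'E'
import numpy as np, cv2
from plant import manip
def grab(n,save=None):
    p=manip.grab_frame(n)
    if save: cv2.imwrite('pics/'+save,cv2.cvtColor(p['frame'],cv2.COLOR_RGB2BGR))
    return p
def ray(p,u,v,z):
    R=np.array(p['R']);t=np.array(p['t']);c=-R.T@t
    d=R.T@np.array([(u-p['cx'])/p['fx'],(v-p['cy'])/p['fy'],1]);return c+d*(z-c[2])/d[2]
def proj(p,X):
    c=np.array(p['R'])@np.array(X)+np.array(p['t']);return np.array([p['fx']*c[0]/c[2]+p['cx'],p['fy']*c[1]/c[2]+p['cy']])
E
python3 - <<'E'
from h import *
s=manip.state();print({k:np.round(v,3) for k,v in s.items()},manip.tcp_to_tips)
ps={n:grab(n,n+'0.png') for n in('top','side')}
for n,p in ps.items():
    print(n,p['fx'],p['cx'],p['cy'],'cam',np.round(-np.array(p['R']).T@np.array(p['t']),3),np.round(p['R'],2).tolist())
    for t in('petri_1','oil_bottle','dropper_b','latch_knob','cover','magazine','tube'):
        for r in manip.search_frame(p,t)[:5]: print(t,np.round(r['extent']),round(r['confidence'],2))
E
```

```text
{'time': np.float64(0.0), 'joint_pos': array([-1.448,  0.053,  1.614, -0.   ,  1.476, -0.119]), 'joint_vel': array([-0.001,  0.001, -0.001, -0.001, -0.   , -0.001]), 'joint_efforts': array([ 3.0000e-03, -3.9369e+01, -3.7017e+01,  0.0000e+00,  7.0000e-03,
        0.0000e+00]), 'tool_pos': array([ 0.15 , -0.606,  0.255]), 'tool_rot': array([-0.001,  0.993,  0.121, -0.   ]), 'contact_force': array([-0.412, -0.507, -0.737]), 'ft_torque': array([0.012, 0.036, 0.036]), 'grasp_force': np.float64(0.0), 'gripper_width': np.float64(0.999)} 0.025
top 485.90959914998035 282.24961631101223 209.02686776854088 cam [0.368 0.238 1.094] [[0.03, -1.0, -0.01], [-0.99, -0.02, -0.13], [0.13, 0.01, -0.99]]
petri_1 [258. 239. 288. 267.] 0.91
petri_1 [297. 228. 330. 258.] 0.81
petri_1 [211. 153. 239. 177.] 0.81
petri_1 [305. 283. 335. 310.] 0.75
petri_1 [267. 293. 291. 322.] 0.74
oil_bottle [350. 244. 364. 261.] 0.44
dropper_b [260. 194. 277. 218.] 0.56
latch_knob [272. 134. 289. 147.] 0.71
latch_knob [288. 120. 328. 159.] 0.32
cover [290. 123. 326. 158.] 0.68
magazine [250.  84. 374. 268.] 0.71
tube [266.  84. 327. 166.] 0.61
side 397.56224203866446 280.0123347129153 211.0075377496772 cam [0.111 0.593 0.737] [[-0.67, -0.74, 0.0], [-0.57, 0.51, -0.64], [0.48, -0.43, -0.76]]
petri_1 [324. 293. 354. 320.] 0.93
petri_1 [306. 208. 332. 238.] 0.91
petri_1 [286. 236. 317. 264.] 0.87
petri_1 [184. 233. 209. 258.] 0.83
petri_1 [346. 261. 376. 289.] 0.64
oil_bottle [346. 185. 361. 214.] 0.9
dropper_b [257. 199. 272. 229.] 0.87
dropper_b [220. 174. 237. 188.] 0.5
latch_knob [218. 174. 236. 185.] 0.69
latch_knob [200. 155. 374. 290.] 0.54
cover [224. 159. 271. 184.] 0.56
magazine [199. 153. 372. 293.] 0.83
tube [200. 154. 273. 192.] 0.79
```

View pics/top0.png

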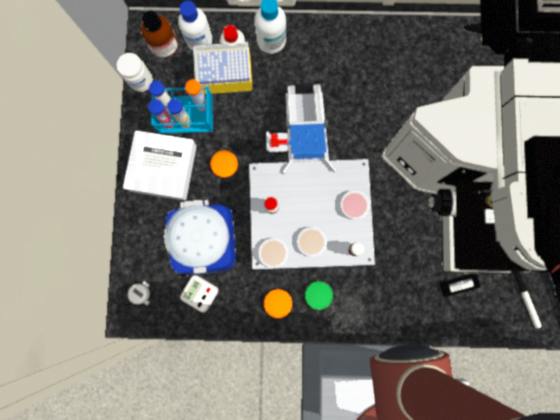

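View pics/side0.png

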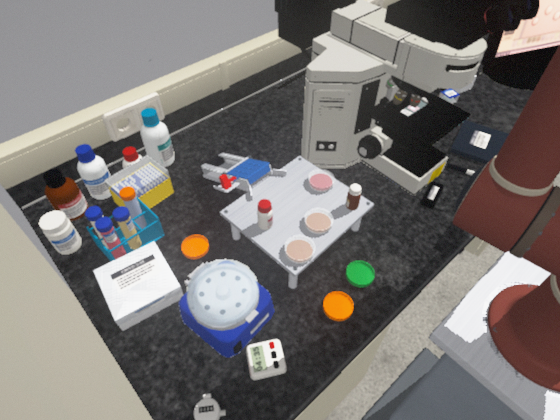

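Both pictures show three dishes on the deck. In the top view they are pink at (354,204), beige at (311,241) and beige at (272,252), and these are the targets. The orange (224,164), orange (278,304) and green (319,295) dishes lie on the worktop, so they are look-alikes. The brown bottle stands at (357,250), the dropper at (271,204), and the red latch is at (277,141). I'll confirm this in one enlarged crop.

Run:
```python
from h import *
im=cv2.imread('pics/top0.png')[80:275,240:385]
cv2.imwrite('pics/crop.png',cv2.resize(im,None,fx=3.07*1.0,fy=3.07,interpolation=cv2.INTER_CUBIC))
im=cv2.imread('pics/top0.png')
p=grab('top')
# deck corners from bright low-saturation blob
hsv=cv2.cvtColor(im,cv2.COLOR_BGR2HSV)
m=((hsv[...,2]>120)).astype(np.uint8);mm=np.zeros_like(m);mm[160:275,243:380]=m[160:275,243:380]
mm=cv2.morphologyEx(mm,cv2.MORPH_OPEN,np.ones((7,7)))
c=max(cv2.findContours(mm,0,2)[0],key=cv2.contourArea);r=cv2.minAreaRect(c);b=cv2.boxPoints(r)
W=np.array([ray(p,*q,.095)for q in b]);print(b,W.round(3).tolist(),[np.linalg.norm(W[i]-W[i-1]).round(3) for i in range(4)],W.mean(0).round(3))
for n,e in dict(p1=[258,239,288,267],p3=[297,228,330,258],pink=[339,190,370,219]).items():
    print(n,ray(p,(e[0]+e[2])/2,(e[1]+e[3])/2,.105).round(3))
p2=grab('side')
for n,e in dict(p1=[286,236,317,264],p3=[306,208,332,238],pink=[308,172,334,194]).items():
    print(n,ray(p2,(e[0]+e[2])/2,(e[1]+e[3])/2,.105).round(3))
print('oil',ray(p,357,247,.153),ray(p2,355,188,.15),'drop',ray(p,271,202,.161),ray(p2,265,204,.16))
```

```text
[[247.5953  161.61319]
 [370.2144  156.83582]
 [374.40823 264.4776 ]
 [251.78915 269.25497]] [[0.602, 0.326, 0.095], [0.618, 0.069, 0.095], [0.393, 0.06, 0.095], [0.377, 0.31, 0.095]] [np.float64(0.225), np.float64(0.258), np.float64(0.225), np.float64(0.25)] [0.497 0.191 0.095]
p1 [0.411 0.267 0.105]
p3 [0.433 0.186 0.105]
pink [0.514 0.103 0.105]
p1 [0.405 0.27  0.105]
p3 [0.429 0.197 0.105]
pink [0.505 0.113 0.105]
oil [0.42436326 0.10413461 0.153     ] [0.42084465 0.10597146 0.15      ] drop [0.5070318  0.27234596 0.161     ] [0.50318157 0.27581682 0.16      ]
```

View pics/crop.png

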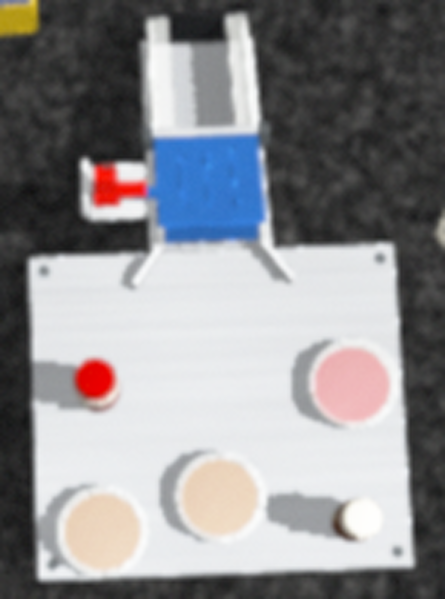

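The crop confirms it: pink at crop (352,384) and two beige dishes at (101,530) and (219,496) are on the deck. The oil bottle's white cap is at (358,519), the dropper's red cap at (96,378) and the knob at (108,187). Next I'll fit the deck pose and express everything in deck coordinates.

```bash
cat >> h.py <<'E'
from scipy.optimize import least_squares
def D2W(d,pose):
    c,s=np.cos(pose[2]),np.sin(pose[2]);return np.array([pose[0]+c*d[0]-s*d[1],pose[1]+s*d[0]+c*d[1],d[2]])
def W2D(w,pose):
    c,s=np.cos(pose[2]),np.sin(pose[2]);x,y=w[0]-pose[0],w[1]-pose[1];return np.array([c*x+s*y,-s*x+c*y,w[2]])
E
python3 - <<'E'
from h import *
p=grab('top');q=grab('side')
tc={(.11,.125):(28,258),(.11,-.125):(393,243),(-.11,-.125):(413,567),(-.11,.125):(38,580)}
def f(v):
    return np.concatenate([proj(p,D2W((*k,.095),v))-(np.array(u)/3.07+[240,80]) for k,u in tc.items()])
r=least_squares(f,[.49,.19,.05]);print('pose',r.x.round(4),'res',r.fun.round(1));v=r.x
# side check: predicted corners
for k in tc: print(k,proj(q,D2W((*k,.095),v)).round(0))
k=D2W((.1553,.070,.123),v);print('knob',k.round(4),'top px',proj(p,k).round(1),'side px',proj(q,k).round(1))
for n,pp,b in(('top',p,(120,158,262,292)),('side',q,(165,195,210,242))):
    h=cv2.cvtColor(pp['frame'],cv2.COLOR_RGB2HSV);m=((h[...,0]<8)|(h[...,0]>172))&(h[...,1]>170)&(h[...,2]>90)
    ys,xs=np.nonzero(m[b[0]:b[1],b[2]:b[3]]);print(n,'red',xs.min()+b[2],xs.max()+b[2],ys.min()+b[0],ys.max()+b[0])
def tri(a,b):
    g=lambda X:np.r_[proj(p,X)-a,proj(q,X)-b];s=least_squares(g,[.5,.2,.1]);return s.x
for n,u,e in(('b1',(101,530),(301.5,250)),('b3',(219,496),(319,223)),('pink',(352,384),(321,183))):
    a=np.array(u)/3.07+[240,80];X=tri(a,e);print(n,X.round(3),'deck tri',W2D(X,v).round(3),'top-only',W2D(ray(p,*a,.103),v).round(3))
for n,u,z in(('oil',(358,519),.153),('drop',(96,378),.161)):print(n,W2D(ray(p,*(np.array(u)/3.07+[240,80]),z),v).round(3))
print('scope corner',ray(q,313,165,0).round(3), ray(p,387,160,.2).round(3))
E
```

```text
pose [0.4949 0.1914 0.0626] res [ 0.  -0.2  0.1  0.1  0.1 -0.1 -0.2  0.3]
(0.11, 0.125) [220. 211.]
(0.11, -0.125) [300. 154.]
(-0.11, -0.125) [375. 202.]
(-0.11, 0.125) [296. 274.]
knob [0.6456 0.2709 0.123 ] top px [274.2 138.2] side px [224.5 177.3]
top red 271 286 134 145
side red 220 235 175 188
b1 [0.41  0.267 0.096] deck tri [-0.08   0.08   0.096] top-only [-0.078  0.081  0.103]
b3 [0.436 0.189 0.091] deck tri [-0.059  0.001  0.091] top-only [-0.059  0.002  0.103]
pink [0.516 0.1   0.088] deck tri [ 0.015 -0.092  0.088] top-only [ 0.013 -0.09   0.103]
oil [-0.08  -0.082  0.153]
drop [0.015 0.08  0.161]
scope corner [0.632 0.001 0.   ] [0.586 0.055 0.2  ]
```

Call:
{"op": "arm_command", "data": {"moves": [[-1, [0.56, -0.87, 0], 0.0286], [-1, [0.56, -0.87, 0], 0.0286], [-1, [0.56, -0.87, 0], 0.0286], [-1, [0.56, -0.87, 0], 0.0286], [-1, [0.56, -0.87, 0], 0.0286]]}}

```text
time: 1.42
tool_pos: [0.2014, -0.4559, 0.2559]
tool_rot: [-0.001, 0.999, 0.033, 0.0]
contact_force: [0.1, -0.8, 0.1]
gripper_width: 0.304
grasp_force: 0.0
```

Call:
{"op": "arm_command", "data": {"moves": [[-1, [0.52, -0.94, 0], 0], [-1, [0.52, -0.94, 0], 0], [-1, [0.52, -0.94, 0], 0], [-1, [0.52, -0.94, 0], 0], [-1, [0.52, -0.94, 0], 0]]}}

```text
time: 1.83
tool_pos: [0.2709, -0.3108, 0.2565]
tool_rot: [-0.0, 0.999, 0.034, 0.001]
contact_force: [-0.3, -0.5, 0.5]
gripper_width: -0.003
grasp_force: 0.0
```

Call:
{"op": "arm_command", "data": {"moves": [[-1, [0.42, -0.95, 0], 0], [-1, [0.42, -0.95, 0], 0], [-1, [0.42, -0.95, 0], 0], [-1, [0.42, -0.95, 0], 0], [-1, [0.42, -0.95, 0], 0]]}}

```text
time: 2.25
tool_pos: [0.3245, -0.165, 0.2568]
tool_rot: [-0.0, 0.999, 0.034, 0.001]
contact_force: [-0.1, -0.8, 0.6]
gripper_width: -0.001
grasp_force: 0.0
```

Call:
{"op": "arm_command", "data": {"moves": [[-1, [0.18, -0.96, 0], 0], [-1, [0.18, -0.96, 0], 0], [-1, [0.18, -0.96, 0], 0], [-1, [0.18, -0.96, 0], 0], [-1, [0.18, -0.96, 0], 0]]}}

```text
time: 2.67
tool_pos: [0.3416, -0.0207, 0.2568]
tool_rot: [-0.0, 0.999, 0.034, 0.001]
contact_force: [0.4, -0.2, -0.4]
gripper_width: -0.001
grasp_force: 0.0
```

Call:
{"op": "arm_command", "data": {"moves": [[-1, [0.08, -0.96, 0], 0], [-1, [0.08, -0.96, 0], 0], [-1, [0.08, -0.96, 0], 0], [-1, [0.08, -0.96, 0], 0], [-1, [0.08, -0.96, 0], 0]]}}

```text
time: 3.08
tool_pos: [0.3447, 0.1233, 0.2566]
tool_rot: [-0.0, 0.999, 0.033, 0.0]
contact_force: [0.6, -0.7, -0.6]
gripper_width: 0.005
grasp_force: 0.0
```

Call:
{"op": "arm_command", "data": {"moves": [[-1, [0.95, -0.82, 0], 0], [-1, [0.95, -0.82, 0], 0], [-1, [0.95, -0.82, 0], 0], [-1, [0.95, -0.82, 0], 0], [-1, [0.95, -0.82, 0], 0], [-1, [0.95, -0.82, 0], 0]]}}

```text
time: 3.58
tool_pos: [0.4824, 0.2534, 0.2555]
tool_rot: [0.0, 1.0, 0.031, -0.0]
contact_force: [-0.2, -0.1, 0.1]
gripper_width: -0.001
grasp_force: 0.0
```

```bash
cat >> h.py <<'E'
POSE=[.4949,.1914,.0626]
def shift(x,y,tcpz):
    "units of shift to a deck point (m) from the measured tool pose"
    from scipy.spatial.transform import Rotation as Ro
    s=manip.state();q=s['tool_rot'];R=Ro.from_quat([q[1],q[2],q[3],q[0]]).as_matrix()
    d=D2W((x,y,tcpz),POSE)-np.array(s['tool_pos'])
    print('now deck',W2D(s['tool_pos'],POSE).round(4),'yaw',np.arctan2(R[1,0],R[0,0]).round(4),'units',(R.T@d/.15).round(3),'F',np.round(s['contact_force'],1))
E
python3 -c "
from h import *
shift(.126,.074,.24)"
```

```text
now deck [-0.0086  0.0627  0.2555] yaw 0.0618 units [ 0.898 -0.076  0.103] F [-0.2 -0.1  0.1]
```

Call:
{"op": "arm_command", "data": {"moves": [[-1, [0.9, -0.076, 0], 0], [-1, [0.9, -0.076, 0], 0], [-1, [0.9, -0.076, 0], 0], [-1, [0.9, -0.076, 0], 0], [-1, [0.9, -0.076, 0.2], 0], [-1, [0.9, -0.076, 0.45], 0], [-1, [0.9, -0.076, 0.65], 0], [-1, [0.9, -0.076, 0.757], 0], [-1, [0.9, -0.076, 0.757], 0]]}}

```text
time: 4.33
tool_pos: [0.6105, 0.2691, 0.1363]
tool_rot: [0.002, 1.0, 0.03, -0.005]
contact_force: [-0.3, 0.2, 0.2]
gripper_width: 0.0
grasp_force: 0.0
```

```bash
python3 -c "
from h import *
shift(.126,.074,.142)
a=grab('top')['frame'][70:220,230:400];b=grab('side')['frame'][120:270,170:340]
im=np.hstack([cv2.resize(a,None,fx=2.3,fy=2.3,interpolation=2),cv2.resize(b,None,fx=2.3,fy=2.3,interpolation=2)])
cv2.imwrite('pics/knob.png',im[...,::-1])"
```

```text
now deck [0.1202 0.0703 0.1363] yaw 0.0598 units [ 0.038 -0.024 -0.038] F [-0.3  0.2  0.2]
```

View pics/knob.png

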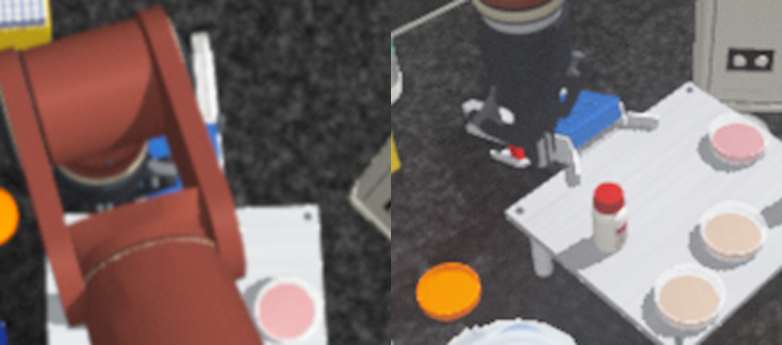

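The fingers (right panel, 550,150) stand on the deck side of the red knob (517,152), with nothing touched. The next step is to push down the slope.

```bash
python3 -c "
from h import *
shift(.134,.074,.140)"
```

```text
now deck [0.1232 0.0719 0.1425] yaw 0.0603 units [ 0.072 -0.014  0.017] F [0.5 0.5 0.5]
```

Call:
{"op": "arm_command", "data": {"moves": [[-1, [0.02, 0, 0], 0], [-1, [0.04, 0, 0], 0], [-1, [0.055, 0, 0.005], 0], [-1, [0.07, 0, 0.01], 0], [-1, [0.08, 0, 0.015], 0], [-1, [0.09, 0, 0.02], 0], [-1, [0.1, 0, 0.025], 0], [-1, [0.11, 0, 0.03], 0], [-1, [0.12, 0, 0.035], 0], [-1, [0.13, 0, 0.04], 0], [-1, [0.13, 0, 0.04], 0]]}}

```text
time: 5.35
tool_pos: [0.6325, 0.2742, 0.1368]
tool_rot: [-0.0, 1.0, 0.031, 0.0]
contact_force: [-0.4, -0.0, 1.0]
gripper_width: 0.003
grasp_force: 0.6
```

```bash
cat >> h.py <<'E'
def blue(p):
    h=cv2.cvtColor(p['frame'],cv2.COLOR_RGB2HSV);b=(150,200,215,280)if p['frame'] is not None else 0
    m=(abs(h[...,0].astype(int)-108)<12)&(h[...,1]>130)&(h[...,2]>80)
    ys,xs=np.nonzero(m[130:200,190:300]);return len(xs),(xs.min()+190,xs.max()+190,ys.min()+130,ys.max()+130) if len(xs) else 0
E
python3 -c "
from h import *
shift(.134,.074,.140); print(blue(grab('side')),blue(dict(frame=cv2.imread('pics/side0.png')[...,::-1].copy())))"
```

```text
now deck [0.1425 0.0741 0.1368] yaw 0.0621 units [-0.057  0.001 -0.021] F [-0.4 -0.   1. ]
(556, (np.int64(233), np.int64(269), np.int64(159), np.int64(183))) (584, (np.int64(227), np.int64(269), np.int64(159), np.int64(183)))
```

Call:
{"op": "arm_command", "data": {"moves": [[-1, [0.01, 0, 0.004], 0], [-1, [0.02, 0, 0.008], 0], [-1, [0.03, 0, 0.012], 0], [-1, [0.04, 0, 0.016], 0], [-1, [0.045, 0, 0.018], 0], [-1, [0.045, 0, 0.018], 0]]}}

```text
time: 5.9
tool_pos: [0.6392, 0.2746, 0.1339]
tool_rot: [-0.0, 1.0, 0.031, 0.0]
contact_force: [0.8, 0.4, 1.0]
gripper_width: 0.002
grasp_force: 0.4
```

```bash
python3 -c "
from h import *
shift(.134,.074,.140); p=grab('side');print(blue(p))
cv2.imwrite('pics/k2.png',cv2.resize(p['frame'][110:260,180:330],None,fx=3,fy=3,interpolation=2)[...,::-1])"
```

```text
now deck [0.1492 0.074  0.1339] yaw 0.062 units [-0.101  0.    -0.041] F [0.8 0.4 1. ]
(49, (np.int64(234), np.int64(247), np.int64(134), np.int64(160)))
```

View pics/k2.png

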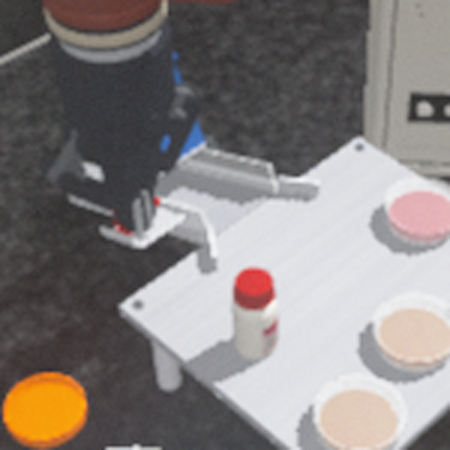

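The cover has swung open: blue now shows upright at (190,135) and the mouth is clear. I'll back off the knob, go up and come round behind the middle beige dish.

Call:
{"op": "arm_command", "data": {"moves": [[-1, [-0.1, 0, 0], 0], [-1, [-0.13, 0, 0], 0], [-1, [-0.15, 0, -0.1], 0], [-1, [-0.2, 0, -0.35], 0], [-1, [-0.3, 0, -0.6], 0], [-1, [-0.5, 0.05, -0.8], 0], [-0.29, [-0.75, 0.2, -0.8], 0], [-0.29, [-1, 0.3, -0.8], 0], [-0.29, [-1, 0.45, -0.8], 0], [-0.29, [-1, 0.49, -0.8], 0], [-0.29, [-1, 0.49, -0.8], 0]]}}

```text
time: 6.87
tool_pos: [0.4943, 0.191, 0.2556]
tool_rot: [-0.0, 1.0, 0.03, 0.001]
contact_force: [0.4, 0.1, -0.4]
gripper_width: 0.354
grasp_force: 0.0
```

```bash
python3 -c "
from h import *
shift(-.108,.001,.124); p=grab('side');print(blue(p),manip.state()['gripper_width'])"
```

```text
now deck [-0.0007 -0.0004  0.2556] yaw 0.0601 units [-0.718 -0.007  0.875] F [ 0.4  0.1 -0.4]
(996, (np.int64(207), np.int64(246), np.int64(130), np.int64(170))) 0.35610761093550025
```

Call:
{"op": "arm_command", "data": {"moves": [[-0.29, [-0.25, 0, 0], 0], [-0.29, [-0.5, 0, 0], 0], [-0.29, [-0.718, 0, 0], 0], [-0.29, [-0.718, 0, 0], 0], [-0.29, [-0.718, 0, 0.25], 0], [-0.29, [-0.718, 0, 0.5], 0], [-0.29, [-0.718, 0, 0.72], 0], [-0.29, [-0.718, 0, 0.82], 0], [-0.29, [-0.718, 0, 0.875], 0], [-0.29, [-0.718, 0, 0.875], 0], [-0.29, [-0.718, 0, 0.875], 0]]}}

```text
time: 7.83
tool_pos: [0.3876, 0.1858, 0.1239]
tool_rot: [-0.0, 1.0, 0.031, 0.001]
contact_force: [0.3, -0.3, 0.7]
gripper_width: 0.354
grasp_force: 0.0
```

```bash
python3 -c "
from h import *
shift(.08,.0,.124); p=grab('side')
cv2.imwrite('pics/b3.png',cv2.resize(p['frame'][110:300,190:390],None,fx=3,fy=3,interpolation=2)[...,::-1])"
```

```text
now deck [-0.1075  0.0011  0.1239] yaw 0.0623 units [1.25e+00 7.00e-03 1.00e-03] F [ 0.3 -0.3  0.7]
```

View pics/b3.png

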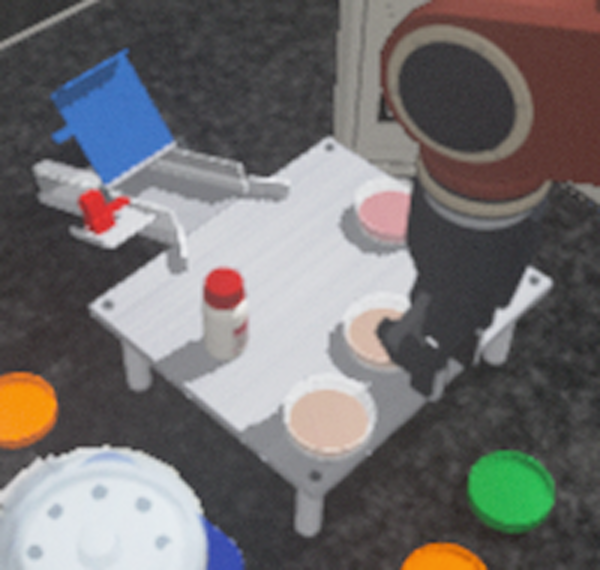

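The cover is fully open at (115,120), and the fingertips at (430,395) sit behind the middle beige dish (385,335). Next I'll push it straight into the mouth.

Call:
{"op": "arm_command", "data": {"moves": [[-0.29, [0.04, 0, 0], 0], [-0.29, [0.09, 0, 0], 0], [-0.29, [0.15, 0, 0], 0], [-0.29, [0.22, 0, 0], 0], [-0.29, [0.29, 0, 0], 0], [-0.29, [0.36, 0, 0], 0], [-0.29, [0.43, 0, 0], 0], [-0.29, [0.5, 0, 0], 0], [-0.29, [0.57, 0, 0], 0], [-0.29, [0.64, 0.003, 0], 0], [-0.29, [0.71, 0.005, 0], 0], [-0.29, [0.78, 0.007, 0], 0], [-0.29, [0.84, 0.007, 0], 0], [-0.29, [0.88, 0.007, 0], 0], [-0.29, [0.9, 0.007, 0], 0]]}}

```text
time: 9.13
tool_pos: [0.5221, 0.1926, 0.1229]
tool_rot: [-0.0, 1.0, 0.031, 0.0]
contact_force: [-0.6, -0.8, -0.2]
gripper_width: 0.357
grasp_force: 0.0
```

```bash
cat >> h.py <<'E'
def dishes():
    for n in('top','side'):
        p=grab(n)
        for r in manip.search_frame(p,'petri_1'):
            if r['confidence']<.3: continue
            e=r['extent'];d=W2D(ray(p,(e[0]+e[2])/2,(e[1]+e[3])/2,.103),POSE)
            print(n,np.round(e),round(r['confidence'],2),'deck',d.round(3))
E
python3 -c "
from h import *
shift(.092,.0,.124); dishes()"
```

```text
now deck [ 0.0272 -0.0005  0.1229] yaw 0.0618 units [ 0.432 -0.004 -0.008] F [-0.6 -0.8 -0.2]
top [258. 240. 285. 266.] 0.9 deck [-0.079  0.085  0.103]
top [267. 292. 294. 320.] 0.82 deck [-0.185  0.071  0.103]
top [308. 283. 322. 309.] 0.76 deck [-0.168  0.     0.103]
top [212. 152. 236. 177.] 0.75 deck [0.109 0.176 0.103]
top [340. 197. 356. 221.] 0.5 deck [ 0.006 -0.076  0.103]
side [345. 265. 375. 288.] 0.93 deck [-0.2    0.051  0.103]
side [284. 235. 315. 265.] 0.92 deck [-0.081  0.085  0.103]
side [182. 233. 211. 260.] 0.92 deck [0.066 0.22  0.103]
side [304. 168. 336. 191.] 0.73 deck [ 0.015 -0.087  0.103]
side [266. 186. 278. 203.] 0.62 deck [0.058 0.021 0.103]
side [326. 292. 357. 321.] 0.55 deck [-0.214  0.121  0.103]
side [214. 172. 234. 186.] 0.3 deck [0.17  0.062 0.103]
```

Call:
{"op": "arm_command", "data": {"moves": [[-0.29, [0.04, -0.004, 0], 0], [-0.29, [0.09, -0.004, 0], 0], [-0.29, [0.14, -0.004, 0], 0], [-0.29, [0.19, -0.004, 0], 0], [-0.29, [0.24, -0.004, 0], 0], [-0.29, [0.29, -0.004, 0], 0], [-0.29, [0.33, -0.004, 0], 0], [-0.29, [0.37, -0.004, 0], 0], [-0.29, [0.4, -0.004, 0], 0], [-0.29, [0.43, -0.004, 0], 0], [-0.29, [0.43, -0.004, 0], 0]]}}

```text
time: 10.25
tool_pos: [0.5863, 0.1971, 0.1229]
tool_rot: [-0.0, 1.0, 0.031, 0.0]
contact_force: [0.5, -0.4, 0.4]
gripper_width: 0.354
grasp_force: 0.0
```

```bash
cat >> h.py <<'E'
def tube():
    "beige/pink patches in the tube region of the side view"
    p=grab('side');print([proj(p,D2W((.11+x*np.cos(.419)+.012*np.sin(.419),0,.095-x*np.sin(.419)+.012*np.cos(.419)),POSE)).round(0).tolist() for x in(.165,.105,.045)])
    for r in manip.search_frame(p,'petri_1'):
        if r['extent'][1]<215: print(np.round(r['extent']),round(r['confidence'],2))
E
python3 -c "
from h import *
shift(.092,.0,.20); tube()"
```

```text
now deck [0.0915 0.     0.1229] yaw 0.0619 units [ 0.003  0.    -0.514] F [ 0.5 -0.4  0.4]
[[221.0, 165.0], [234.0, 169.0], [249.0, 173.0]]
[304. 168. 336. 192.] 0.73
[235. 169. 249. 182.] 0.54
[201. 130. 373. 292.] 0.21
```

Call:
{"op": "arm_command", "data": {"moves": [[-0.29, [-0.03, 0, -0.1], 0], [-0.29, [-0.06, 0, -0.3], 0], [-0.29, [-0.1, 0, -0.5], 0], [0.06, [-0.2, 0, -0.7], 0], [0.06, [-0.4, 0.1, -0.8], 0], [0.06, [-0.6, 0.3, -0.8], 0], [0.06, [-0.79, 0.45, -0.8], 0], [0.06, [-0.79, 0.54, -0.8], 0], [0.06, [-0.79, 0.54, -0.8], 0], [0.06, [-0.79, 0.54, -0.8], 0]]}}

```text
time: 11.18
tool_pos: [0.4721, 0.1088, 0.2431]
tool_rot: [-0.0, 1.0, 0.03, 0.001]
contact_force: [0.1, -0.0, -0.2]
gripper_width: 0.531
grasp_force: 0.0
```

```bash
python3 -c "
from h import *
shift(-.027,-.081,.121); tube();print(manip.state()['gripper_width']);p=grab('side')
cv2.imwrite('pics/v2.png',cv2.resize(p['frame'][120:280,190:390],None,fx=3.5,fy=3.5,interpolation=2)[...,::-1])"
```

```text
now deck [-0.028  -0.081   0.2431] yaw 0.0608 units [0.006 0.    0.814] F [ 0.1 -0.  -0.2]
[[221.0, 165.0], [234.0, 169.0], [249.0, 173.0]]
[308. 170. 334. 192.] 0.97
0.5343148646978723
```

View pics/v2.png

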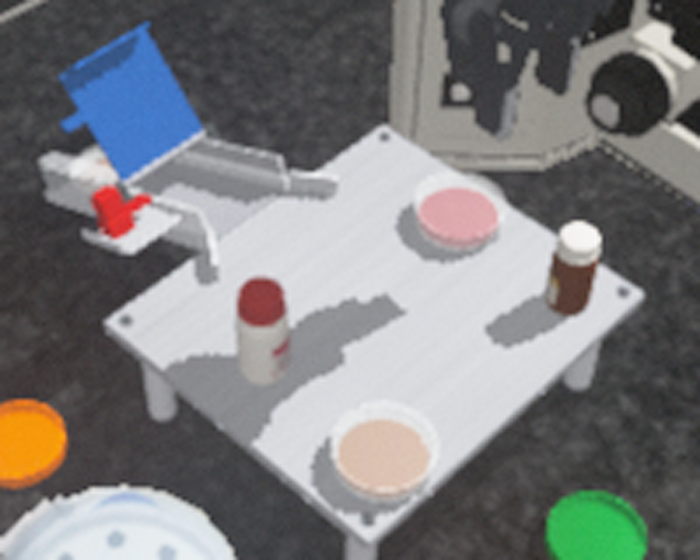

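The first dish has slid down to the stop, showing beige behind the wall at (100,165). The pink dish is at (458,215) and both bottles are untouched. Next I'll descend behind the pink dish.

Call:
{"op": "arm_command", "data": {"moves": [[0.06, [0.006, 0, 0.2], 0], [0.06, [0.006, 0, 0.4], 0], [0.06, [0.006, 0, 0.6], 0], [0.06, [0.006, 0, 0.72], 0], [0.06, [0.006, 0, 0.78], 0], [0.06, [0.006, 0, 0.814], 0], [0.06, [0.006, 0, 0.814], 0], [0.06, [0.006, 0, 0.814], 0]]}}

```text
time: 12.0
tool_pos: [0.4741, 0.1093, 0.1219]
tool_rot: [-0.0, 1.0, 0.031, 0.001]
contact_force: [0.6, 0.3, 0.5]
gripper_width: 0.531
grasp_force: 0.0
```

```bash
python3 -c "
from h import *
shift(-.012,-.081,.121); dishes()"
```

```text
now deck [-0.0258 -0.0806  0.1219] yaw 0.0625 units [0.092 0.003 0.006] F [0.6 0.3 0.5]
top [258. 240. 288. 267.] 0.94 deck [-0.08   0.082  0.103]
top [306. 281. 336. 307.] 0.75 deck [-0.164 -0.012  0.103]
top [265. 291. 290. 322.] 0.66 deck [-0.186  0.075  0.103]
top [211. 151. 238. 175.] 0.57 deck [0.112 0.176 0.103]
side [287. 236. 317. 264.] 0.71 deck [-0.085  0.082  0.103]
side [182. 233. 210. 260.] 0.71 deck [0.067 0.22  0.103]
side [348. 261. 374. 288.] 0.68 deck [-0.199  0.047  0.103]
side [325. 292. 352. 318.] 0.58 deck [-0.208  0.123  0.103]
side [217. 172. 235. 184.] 0.46 deck [0.169 0.058 0.103]
```

Call:
{"op": "arm_command", "data": {"moves": [[0.06, [0.03, 0, 0], 0], [0.06, [0.06, 0, 0], 0], [0.06, [0.09, 0, 0], 0], [0.06, [0.12, -0.02, 0], 0], [0.06, [0.15, -0.045, 0], 0], [0.06, [0.18, -0.07, 0], 0], [0.06, [0.21, -0.1, 0], 0], [0.06, [0.24, -0.13, 0], 0], [0.06, [0.27, -0.16, 0], 0], [0.06, [0.29, -0.18, 0], 0], [0.06, [0.29, -0.18, 0], 0]]}}

```text
time: 13.12
tool_pos: [0.5154, 0.1394, 0.1208]
tool_rot: [-0.0, 1.0, 0.031, 0.0]
contact_force: [0.6, 0.9, 0.4]
gripper_width: 0.529
grasp_force: 0.0
```

```bash
python3 -c "
from h import *
shift(-.03,-.03,.2); dishes()"
```

```text
now deck [ 0.0172 -0.0532  0.1208] yaw 0.0629 units [-0.314 -0.155 -0.528] F [0.6 0.9 0.4]
top [260. 241. 285. 265.] 0.9 deck [-0.078  0.081  0.103]
top [306. 282. 335. 309.] 0.81 deck [-0.167 -0.011  0.103]
top [266. 291. 293. 318.] 0.64 deck [-0.182  0.072  0.103]
top [210. 152. 237. 177.] 0.63 deck [0.109 0.178 0.103]
side [322. 292. 354. 322.] 0.86 deck [-0.211  0.126  0.103]
side [286. 235. 318. 265.] 0.78 deck [-0.085  0.082  0.103]
side [183. 236. 211. 262.] 0.64 deck [0.061 0.222 0.103]
side [345. 261. 376. 288.] 0.57 deck [-0.199  0.047  0.103]
side [284. 180. 312. 184.] 0.54 deck [ 0.045 -0.047  0.103]
side [200. 126. 273. 191.] 0.38 deck [ 0.198 -0.002  0.103]
```

Call:
{"op": "arm_command", "data": {"moves": [[0.06, [-0.06, 0, 0], 0], [0.06, [-0.1, 0, -0.1], 0], [0.06, [-0.2, 0, -0.35], 0], [0.69, [-0.35, -0.1, -0.55], 0], [0.69, [-0.5, -0.15, -0.55], 0], [0.69, [-0.5, -0.15, -0.55], 0], [0.69, [-0.5, -0.15, -0.55], 0]]}}

```text
time: 13.9
tool_pos: [0.4377, 0.1565, 0.2034]
tool_rot: [-0.0, 1.0, 0.032, 0.001]
contact_force: [0.7, -0.4, -0.3]
gripper_width: 0.843
grasp_force: 0.0
```

```bash
python3 -c "
from h import *
shift(.045,-.045,.15);
p=grab('side')
for r in manip.search_frame(p,'petri_2'):
    e=r['extent']
    if e[1]<215: print(np.round(e),round(r['confidence'],2),W2D(ray(p,(e[0]+e[2])/2,(e[1]+e[3])/2,.103),POSE).round(3))
h=cv2.cvtColor(p['frame'],cv2.COLOR_RGB2HSV);m=((h[...,0]<5)|(h[...,0]>170))&(h[...,1]>50)&(h[...,1]<130)&(h[...,2]>150)
n,l,s,c=cv2.connectedComponentsWithStats(m.astype(np.uint8))
for i in range(1,n):
    if s[i,4]>60: print(s[i],c[i].round(1),W2D(ray(p,*c[i],.1),POSE).round(3))
print(manip.state()['gripper_width'])"
```

```text
now deck [-0.0593 -0.0312  0.2034] yaw 0.063 units [0.695 0.092 0.357] F [ 0.7 -0.4 -0.3]
[283. 167. 310. 187.] 0.66 [ 0.057 -0.055  0.103]
[352  14  32  21 201] [370.   24.7] [ 0.385 -0.783  0.1  ]
[288 171  20  15 227] [298. 178.] [ 0.055 -0.058  0.1  ]
0.8453462020187312
```

Call:
{"op": "arm_command", "data": {"moves": [[0.69, [0.25, 0.05, 0], 0], [0.69, [0.5, 0.12, 0], 0], [0.69, [0.7, 0.17, 0], 0], [0.69, [0.765, 0.172, 0], 0], [0.69, [0.765, 0.172, 0.15], 0], [0.69, [0.765, 0.172, 0.35], 0], [0.69, [0.765, 0.172, 0.48], 0], [0.69, [0.765, 0.172, 0.55], 0], [0.69, [0.765, 0.172, 0.575], 0], [0.69, [0.765, 0.172, 0.575], 0]]}}

```text
time: 14.83
tool_pos: [0.554, 0.1376, 0.1156]
tool_rot: [0.0, 1.0, 0.031, -0.001]
contact_force: [-0.3, 0.4, -1.1]
gripper_width: 0.848
grasp_force: 0.0
```

```bash
python3 -c "
from h import *
shift(.055,.006,.117);print(manip.state()['gripper_width'])
p=grab('side')
cv2.imwrite('pics/v3.png',cv2.resize(p['frame'][120:280,190:390],None,fx=3.5,fy=3.5,interpolation=2)[...,::-1])"
```

```text
now deck [ 0.0557 -0.0574  0.1156] yaw 0.0619 units [-0.005 -0.422 -0.009] F [-0.3  0.4 -1.1]
0.8477951430482497
```

View pics/v3.png

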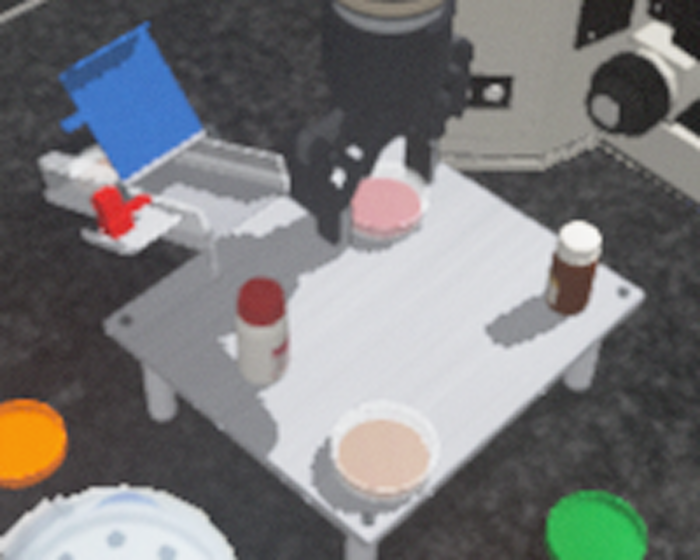

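The pink dish (387,205) is between the fingers. The left finger is at (330,230) and the right one is behind the dish at (425,170). I'll push it sideways to the mouth's centre line.

Call:
{"op": "arm_command", "data": {"moves": [[0.69, [-0.003, -0.03, 0], 0], [0.69, [-0.005, -0.07, 0], 0], [0.69, [-0.005, -0.11, 0], 0], [0.69, [-0.005, -0.15, 0], 0], [0.69, [-0.005, -0.19, 0], 0], [0.69, [-0.005, -0.23, 0], 0], [0.69, [-0.005, -0.27, 0], 0], [0.69, [-0.005, -0.31, 0], 0], [0.69, [-0.005, -0.35, 0], 0], [0.69, [-0.005, -0.38, 0], 0], [0.69, [-0.005, -0.405, 0], 0], [0.69, [-0.005, -0.42, 0], 0], [0.69, [-0.005, -0.42, 0], 0]]}}

```text
time: 15.97
tool_pos: [0.55, 0.2011, 0.1169]
tool_rot: [-0.0, 1.0, 0.031, -0.0]
contact_force: [0.1, 0.8, -1.1]
gripper_width: 0.846
grasp_force: 0.0
```

Call:
{"op": "arm_command", "data": {"moves": [[0.69, [0, 0.02, 0], 0], [0.69, [0, 0.02, -0.1], 0], [0.69, [0, 0.03, -0.3], 0], [0.69, [-0.1, 0.04, -0.5], 0], [-0.29, [-0.3, 0.04, -0.55], 0], [-0.29, [-0.52, 0.04, -0.55], 0], [-0.29, [-0.52, 0.04, -0.55], 0], [-0.29, [-0.52, 0.04, -0.55], 0]]}}

```text
time: 16.63
tool_pos: [0.4714, 0.1894, 0.1992]
tool_rot: [0.0, 1.0, 0.031, 0.0]
contact_force: [0.0, 0.4, 1.0]
gripper_width: 0.355
grasp_force: 0.0
```

```bash
cat >> h.py <<'E'
def pink():
    p=grab('side');h=cv2.cvtColor(p['frame'],cv2.COLOR_RGB2HSV);m=((h[...,0]<5)|(h[...,0]>170))&(h[...,1]>50)&(h[...,1]<130)&(h[...,2]>150)
    n,l,s,c=cv2.connectedComponentsWithStats(m.astype(np.uint8))
    for i in range(1,n):
        if s[i,4]>30 and c[i][1]>120: print('pink',s[i],c[i].round(1),W2D(ray(p,*c[i],.1),POSE).round(3))
    for r in manip.search_frame(p,'petri_2'):
        e=r['extent']
        if e[1]<230: print(np.round(e),round(r['confidence'],2),W2D(ray(p,(e[0]+e[2])/2,(e[1]+e[3])/2,.103),POSE).round(3))
E
python3 -c "
from h import *
shift(.055-.049,.0,.124);pink();print(manip.state()['gripper_width'])"
```

```text
now deck [-0.0236 -0.0005  0.1992] yaw 0.0622 units [ 0.197 -0.004  0.501] F [0.  0.4 1. ]
pink [269 185  22  16 253] [279.6 192.2] [0.054 0.002 0.1  ]
pink [ 70 192  12  14  54] [ 76.6 199.5] [0.349 0.323 0.1  ]
pink [104 238  17  11  70] [112.8 242.9] [0.192 0.328 0.1  ]
pink [112 246  14  13  81] [118.5 251.8] [0.165 0.331 0.1  ]
[266. 181. 293. 203.] 0.94 [0.053 0.004 0.103]
0.35724893356563653
```

Call:
{"op": "arm_command", "data": {"moves": [[-0.29, [0.16, -0.015, 0.1], 0], [-0.29, [0.16, -0.015, 0.3], 0], [-0.29, [0.16, -0.015, 0.42], 0], [-0.29, [0.16, -0.015, 0.48], 0], [-0.29, [0.16, -0.015, 0.505], 0], [-0.29, [0.16, -0.015, 0.505], 0], [-0.29, [0.2, -0.015, 0.505], 0], [-0.29, [0.25, -0.015, 0.505], 0], [-0.29, [0.3, -0.015, 0.505], 0], [-0.29, [0.36, -0.013, 0.505], 0], [-0.29, [0.42, -0.01, 0.505], 0], [-0.29, [0.48, -0.007, 0.505], 0], [-0.29, [0.54, -0.005, 0.505], 0], [-0.29, [0.6, -0.003, 0.505], 0], [-0.29, [0.65, -0.003, 0.505], 0], [-0.29, [0.69, -0.003, 0.505], 0], [-0.29, [0.73, -0.003, 0.505], 0], [-0.29, [0.76, -0.003, 0.505], 0], [-0.29, [0.77, -0.003, 0.505], 0], [-0.29, [0.77, -0.003, 0.505], 0]]}}

```text
time: 18.4
tool_pos: [0.5881, 0.1975, 0.1237]
tool_rot: [-0.0, 1.0, 0.031, -0.0]
contact_force: [-0.2, 0.1, 0.3]
gripper_width: 0.357
grasp_force: 0.0
```

Call:
{"op": "arm_command", "data": {"moves": [[-0.29, [-0.03, 0, -0.1], 0], [-0.29, [-0.08, 0, -0.3], 0], [-0.29, [-0.15, 0, -0.6], 0], [0.69, [-0.3, -0.1, -0.8], 0], [0.69, [-0.55, -0.2, -0.8], 0], [0.69, [-0.8, -0.3, -0.8], 0], [0.69, [-1, -0.4, -0.8], 0], [0.69, [-1, -0.4, -0.8], 0], [0.69, [-1, -0.4, -0.8], 0]]}}

```text
time: 19.15
tool_pos: [0.433, 0.2486, 0.2439]
tool_rot: [-0.0, 0.999, 0.032, 0.0]
contact_force: [0.2, -0.5, -0.4]
gripper_width: 0.842
grasp_force: 0.0
```

```bash
python3 -c "
from h import *
pink();tube();dishes();shift(-.081,.074,.117);print(manip.state()['gripper_width'])
p=grab('side')
cv2.imwrite('pics/v4.png',cv2.resize(p['frame'][120:280,190:390],None,fx=3.5,fy=3.5,interpolation=2)[...,::-1])"
```

```text
pink [226 167  17  20  79] [233.9 172.6] [0.171 0.032 0.1  ]
pink [ 70 192  12  14  50] [ 76.7 199.4] [0.349 0.322 0.1  ]
pink [107 238  13   9  49] [114.5 242.5] [0.19  0.325 0.1  ]
pink [117 246   9   8  34] [121.1 249.6] [0.166 0.325 0.1  ]
[230. 163. 249. 174.] 0.5 [0.169 0.017 0.103]
[[221.0, 165.0], [234.0, 169.0], [249.0, 173.0]]
top [308. 279. 334. 303.] 0.76 deck [-0.159 -0.012  0.103]
top [297. 124. 318. 134.] 0.68 deck [0.178 0.    0.103]
top [275. 293. 293. 316.] 0.67 deck [-0.183  0.063  0.103]
top [212. 150. 238. 176.] 0.61 deck [0.112 0.175 0.103]
top [260. 258. 285. 268.] 0.6 deck [-0.099  0.083  0.103]
side [183. 233. 209. 261.] 0.97 deck [0.066 0.22  0.103]
side [347. 260. 374. 287.] 0.87 deck [-0.197  0.045  0.103]
side [230. 164. 247. 175.] 0.69 deck [0.169 0.019 0.103]
side [324. 293. 355. 322.] 0.66 deck [-0.212  0.126  0.103]
side [284. 236. 318. 267.] 0.62 deck [-0.086  0.086  0.103]
now deck [-0.0562  0.0599  0.2435] yaw 0.0611 units [-0.165 -0.094  0.844] F [-0.2  0.  -0.8]
0.8470740584538629
```

View pics/v4.png

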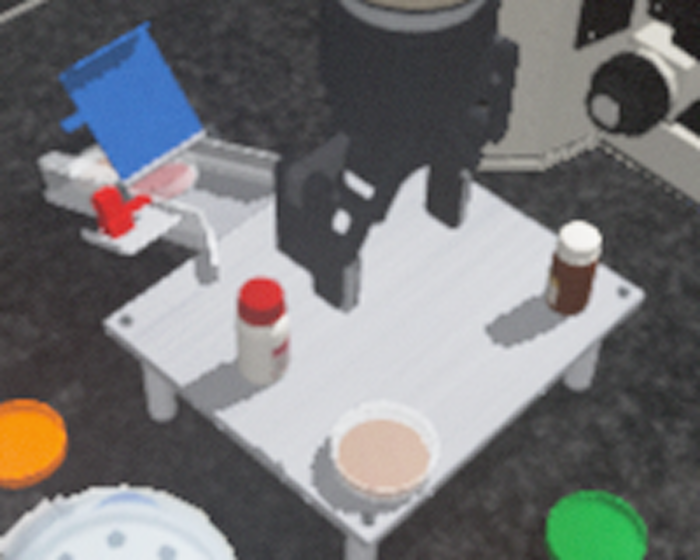

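The pink dish lies in the tube at (170,178) and the last beige dish is untouched at (383,455). Next I'll straddle it and slide it sideways to the centre line.

Call:
{"op": "arm_command", "data": {"moves": [[0.69, [-0.1, -0.1, 0], 0], [0.69, [-0.165, -0.147, 0.1], 0], [0.69, [-0.165, -0.147, 0.3], 0], [0.69, [-0.165, -0.147, 0.5], 0], [0.69, [-0.165, -0.147, 0.7], 0], [0.69, [-0.165, -0.147, 0.79], 0], [0.69, [-0.165, -0.147, 0.844], 0], [0.69, [-0.165, -0.147, 0.844], 0], [0.69, [-0.165, -0.147, 0.844], 0]]}}

```text
time: 20.35
tool_pos: [0.4089, 0.2686, 0.1176]
tool_rot: [-0.0, 1.0, 0.031, 0.0]
contact_force: [-0.5, -0.7, 0.4]
gripper_width: 0.844
grasp_force: 0.0
```

```bash
python3 -c "
from h import *
shift(-.081,-.002,.117);dishes()"
```

```text
now deck [-0.081   0.0824  0.1176] yaw 0.0618 units [0.001 0.563 0.004] F [-0.5 -0.7  0.4]
top [212. 151. 235. 177.] 0.97 deck [0.11  0.179 0.103]
top [295. 125. 318. 134.] 0.68 deck [0.177 0.002 0.103]
top [307. 282. 320. 302.] 0.6 deck [-0.16   0.003  0.103]
top [267. 292. 292. 319.] 0.55 deck [-0.185  0.072  0.103]
side [292. 240. 319. 266.] 0.91 deck [-0.094  0.082  0.103]
side [183. 232. 209. 260.] 0.86 deck [0.068 0.219 0.103]
side [347. 261. 376. 286.] 0.77 deck [-0.198  0.044  0.103]
side [327. 293. 356. 320.] 0.61 deck [-0.213  0.121  0.103]
side [228. 166. 244. 178.] 0.56 deck [0.167 0.028 0.103]
```

Call:
{"op": "arm_command", "data": {"moves": [[0.69, [0, 0.03, 0], 0], [0.69, [0, 0.07, 0], 0], [0.69, [0, 0.11, 0], 0], [0.69, [0, 0.155, 0], 0], [0.69, [0, 0.2, 0], 0], [0.69, [0, 0.245, 0], 0], [0.69, [0, 0.29, 0], 0], [0.69, [0, 0.335, 0], 0], [0.69, [0, 0.38, 0], 0], [0.69, [0, 0.425, 0], 0], [0.69, [0, 0.47, 0], 0], [0.69, [0, 0.51, 0], 0], [0.69, [0, 0.54, 0], 0], [0.69, [0, 0.563, 0], 0], [0.69, [0, 0.563, 0], 0]]}}

```text
time: 21.8
tool_pos: [0.4137, 0.1837, 0.1171]
tool_rot: [0.0, 1.0, 0.031, 0.0]
contact_force: [0.9, 0.3, -0.3]
gripper_width: 0.844
grasp_force: 0.0
```

Call:
{"op": "arm_command", "data": {"moves": [[0.69, [0, -0.02, 0], 0], [0.69, [0, -0.02, -0.1], 0], [0.69, [0, -0.02, -0.3], 0], [0.69, [-0.1, -0.02, -0.5], 0], [-0.29, [-0.25, -0.02, -0.55], 0], [-0.29, [-0.35, -0.02, -0.55], 0], [-0.29, [-0.35, -0.02, -0.55], 0], [-0.29, [-0.35, -0.02, -0.55], 0]]}}

```text
time: 22.47
tool_pos: [0.3609, 0.1843, 0.1997]
tool_rot: [-0.0, 1.0, 0.032, 0.001]
contact_force: [0.4, 0.1, -0.1]
gripper_width: 0.358
grasp_force: 0.0
```

```bash
python3 -c "
from h import *
shift(-.132,.004,.124);dishes();print(manip.state()['gripper_width'])
p=grab('side');print([(np.round(r['extent']),round(r['confidence'],2)) for n in('oil_bottle','dropper_b') for r in manip.search_frame(p,n)[:2]])"
```

```text
now deck [-0.1342  0.0013  0.1997] yaw 0.0631 units [ 0.014 -0.018  0.505] F [ 0.4  0.1 -0.1]
top [299. 239. 328. 255.] 0.95 deck [-0.069 -0.002  0.103]
top [265. 292. 286. 317.] 0.8 deck [-0.183  0.08   0.103]
top [213. 151. 238. 179.] 0.77 deck [0.107 0.174 0.103]
top [298. 122. 318. 132.] 0.64 deck [ 0.182 -0.002  0.103]
side [314. 211. 347. 240.] 0.94 deck [-0.085 -0.002  0.103]
side [324. 293. 354. 321.] 0.87 deck [-0.211  0.125  0.103]
side [347. 259. 372. 289.] 0.86 deck [-0.197  0.047  0.103]
side [182. 232. 212. 260.] 0.59 deck [0.067 0.219 0.103]
side [228. 164. 247. 175.] 0.56 deck [0.17  0.022 0.103]
0.3521948590779455
[(array([218., 173., 232., 188.]), 0.49), (array([257., 200., 274., 229.]), 0.63)]
```

Call:
{"op": "arm_command", "data": {"moves": [[-0.29, [0, 0.01, 0.15], 0], [-0.29, [0, 0.01, 0.35], 0], [-0.29, [0, 0.01, 0.46], 0], [-0.29, [0, 0.01, 0.505], 0], [-0.29, [0, 0.01, 0.505], 0], [-0.29, [0, 0.01, 0.505], 0], [-0.29, [0.04, 0.01, 0.505], 0], [-0.29, [0.09, 0.01, 0.505], 0], [-0.29, [0.15, 0.01, 0.505], 0], [-0.29, [0.22, 0.01, 0.505], 0], [-0.29, [0.29, 0.01, 0.505], 0], [-0.29, [0.36, 0.01, 0.505], 0], [-0.29, [0.43, 0.01, 0.505], 0], [-0.29, [0.5, 0.01, 0.505], 0], [-0.29, [0.57, 0.01, 0.505], 0], [-0.29, [0.64, 0.01, 0.505], 0], [-0.29, [0.71, 0.01, 0.505], 0], [-0.29, [0.76, 0.01, 0.505], 0], [-0.29, [0.79, 0.01, 0.505], 0], [-0.29, [0.8, 0.01, 0.505], 0]]}}

```text
time: 24.48
tool_pos: [0.4821, 0.19, 0.1245]
tool_rot: [-0.0, 1.0, 0.031, 0.001]
contact_force: [-0.0, 0.4, -0.1]
gripper_width: 0.353
grasp_force: 0.0
```

```bash
python3 -c "
from h import *
shift(.094,0,.124);dishes()"
```

```text
now deck [-0.0128 -0.0006  0.1245] yaw 0.0618 units [ 0.712 -0.005  0.004] F [-0.   0.4 -0.1]
top [264. 289. 292. 318.] 0.68 deck [-0.18   0.074  0.103]
top [212. 152. 239. 180.] 0.65 deck [0.106 0.174 0.103]
top [296. 125. 317. 136.] 0.54 deck [0.175 0.003 0.103]
side [184. 232. 211. 262.] 0.98 deck [0.064 0.22  0.103]
side [347. 262. 378. 288.] 0.73 deck [-0.202  0.045  0.103]
side [324. 292. 355. 320.] 0.57 deck [-0.21   0.122  0.103]
side [277. 194. 300. 211.] 0.5 deck [0.018 0.012 0.103]
side [227. 164. 247. 176.] 0.45 deck [0.169 0.024 0.103]
```

Call:
{"op": "arm_command", "data": {"moves": [[-0.29, [0.04, -0.005, 0], 0], [-0.29, [0.09, -0.005, 0], 0], [-0.29, [0.15, -0.005, 0], 0], [-0.29, [0.21, -0.005, 0], 0], [-0.29, [0.27, -0.005, 0], 0], [-0.29, [0.33, -0.005, 0], 0], [-0.29, [0.39, -0.005, 0], 0], [-0.29, [0.45, -0.005, 0], 0], [-0.29, [0.51, -0.005, 0], 0], [-0.29, [0.56, -0.005, 0], 0], [-0.29, [0.61, -0.005, 0], 0], [-0.29, [0.65, -0.005, 0], 0], [-0.29, [0.69, -0.005, 0], 0], [-0.29, [0.71, -0.005, 0], 0], [-0.29, [0.71, -0.005, 0], 0]]}}

```text
time: 25.93
tool_pos: [0.5877, 0.1972, 0.1239]
tool_rot: [-0.0, 1.0, 0.031, 0.0]
contact_force: [0.4, 0.3, 0.3]
gripper_width: 0.356
grasp_force: 0.0
```

Call:
{"op": "arm_command", "data": {"moves": [[-0.29, [-0.03, 0, -0.1], 0], [-0.29, [-0.08, 0, -0.3], 0], [-0.29, [-0.15, 0, -0.6], 0], [-0.29, [-0.4, -0.05, -0.8], 0], [-0.29, [-0.65, -0.1, -0.8], 0], [-0.29, [-0.9, -0.1, -0.8], 0], [-0.29, [-1, -0.1, -0.8], 0], [-0.29, [-1, -0.1, -0.8], 0], [-0.29, [-1, -0.1, -0.8], 0], [-0.29, [-1, -0.1, -0.8], 0]]}}

```text
time: 26.77
tool_pos: [0.4371, 0.2029, 0.2441]
tool_rot: [-0.0, 1.0, 0.031, 0.0]
contact_force: [-0.5, 0.4, -0.2]
gripper_width: 0.35
grasp_force: 0.0
```

```bash
python3 -c "
from h import *
shift(-.05,0,.25);tube()
a=grab('top')['frame'][75:275,235:385];b=grab('side')['frame'][110:260,190:370]
im=np.hstack([cv2.resize(a,(375,500),interpolation=2),cv2.copyMakeBorder(cv2.resize(b,(420,350),interpolation=2),0,150,0,0,0)])
cv2.imwrite('pics/end.png',im[...,::-1])"
```

```text
now deck [-0.057   0.0151  0.2441] yaw 0.062 units [ 0.047  0.101 -0.039] F [-0.5  0.4 -0.2]
[[221.0, 165.0], [234.0, 169.0], [249.0, 173.0]]
[237. 166. 264. 185.] 0.69
[228. 168. 244. 176.] 0.46
```

View pics/end.png

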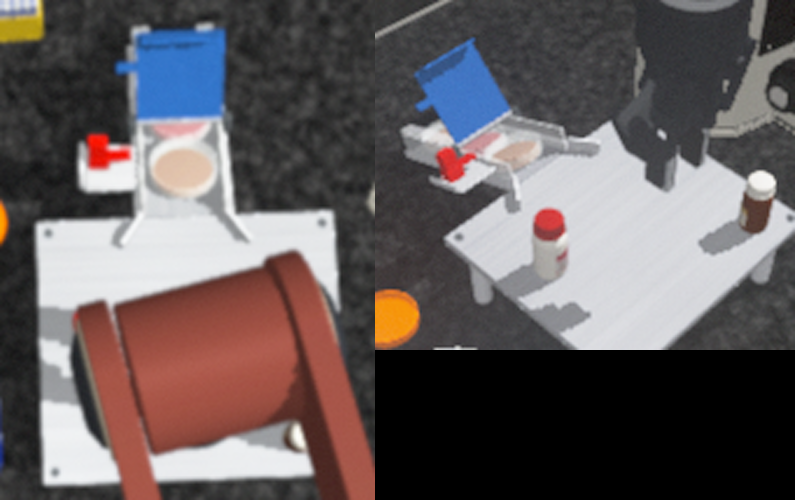

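All three dishes lie end to end: beige at crop (183,168), with pink above it at (180,128) and the first dish at the stop. The cover is open, both bottles are standing, and the robot touches nothing.

```bash
python3 -c "
from plant import manip
print(manip.job_done())"
```

```text
the job is handed in; nothing more can be done
None
```

The job is handed in at about 27 s of the 72 s limit: the latch is slid, the cover stands open, all three dishes lie end to end in the tube, and the final picture shows both bottles still upright in their places on the deck.

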